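# Hang a pail at the rail's stop

## Task

Lift the steel S-hook out of its wooden block and hang it on the rail, well clear of the stop collar, with its lower curl opening towards you. Then slide it along the rail until you feel it bear lightly against the collar's rubber-tipped sleeve - gently, without ramming the stop - and let it go there. Finally hang the small pail by its bail from the hook's lower curl so that it hangs free and still beside the stop, and leave the other things on the bench alone.

Things in the scene. Friction and masses are not known exactly. Their poses are not given: they have to be found in the camera images.
- stand: Fixed rail: wooden board 110 x 380 x 18 mm, two steel posts, a level round steel tube 16 mm thick, 320 mm long. Origin under the board's centre; x away from the robot, square to the rail, y along the rail (to the left), z up. Tube axis at z = 250 mm above the origin, y = -160 to 160 mm; 23 mm balls at its ends.
- collar: Stop collar: dark steel ring, 29 mm across, 20 mm long, thumbscrew to 25 mm above the rail's axis. Origin at its middle on the rail's axis, axes as the stand's. A sleeve with a 26 mm rubber ring juts from its +y side, set differently each time, unmeasured: rubber face at y = 14 to 40 mm. The hook must bear on that face. Rubber gives 1 mm per 6 N; push 2 to 8 N, over 12 N is ramming.
- hook: S-hook of steel bar 16 mm wide (y), 4 mm thick, 121 mm tall, 180 g, curls in its x-z plane; loose, at first upright in the block. Origin under the lower curl; z up, x away from the lower opening, pointing as the stand's x when hung. Seated on the rail, its origin is 109 mm below the rail's axis (upper bend's inner top at z = 117 mm); let go, it swings freely.
- hook_grip (a point): Between the straight legs of the upper, upside-down U, 98 mm above the hook's origin, axes as the hook's. Grasp from above across the legs (x), 34 mm outside, 26 mm inside. The rear (+x) leg ends 20 mm below this point; the rail enters under that end, from the rear: the gap between it and the shank is 24 mm wide, its middle at x = 3, z = -27 mm from here. The flat edges at y = +-8 mm meet the stop.
- hook_bowl (a point): Where the bail's wire axis lies when hung: 7 mm above the hook's origin, in the lower curl (inside radius 15 mm), axes as the hook's. From here the front tip reaches to x = -23, z = +31 mm, and the shank slants from x = +17, z = +12 up to x = -15, z = +67 mm (bar's middle line); the bail enters over the tip, between the two.
- hook_tip (a point): Tip of the lower curl: x = -21, z = 36 mm from the hook's origin, axes as the hook's; on the robot's side of the rail when the hook hangs right.
- block: Fixed light wooden block 76 x 56 x 50 mm; the hook stands in its pocket, 40 mm deep, loose by 1 to 2 mm. Origin under its centre, axes as the standing hook's.
- pail_grip (a point): Centre of the pail's wooden side handle, axes as the pail's: 14 mm wide (y), 24 mm high, 60 mm long (x), 45 mm above the pail's underside. Grasp from above, or tilted back to keep the gripper clear of hook and rail. The pail's axis is 80 mm on in +x.
- bail_top (a point): Middle of the pail's rigid bail (6 mm round wire, arched in the pail's y-z plane over its axis), on the wire's axis: 105 mm above the pail's underside, 80 mm ahead (+x) of and 60 mm above the handle's centre.
- pail: Small plain metal pail, 66 mm across, 60 mm high, 250 to 420 g, loose. Origin at the centre of its underside, z up, side handle towards its -x (towards the robot).
- screw_box: Bystander: small cardboard box 52 x 82 x 40 mm, origin at the centre of its underside.
- wedge: Bystander: wooden wedge 40 x 120 x 22 mm, origin at the centre of its underside.
- tape_roll: Bystander: brown tape roll, 88 mm across, 48 mm high, lying flat, origin at the centre of its underside.

How it is judged (in metres and radians):
On the way, in this order (a step that is already met when the one before it is completed fails the run):
1. the hook rests on the rail, clear of the stop on its left side (hook's middle more than 53 mm from the collar's) (z of hook in the frame of stand between 0.136 and 0.146 m and x of hook_grip in the frame of stand between -0.015 and 0.015 m and contact force between hook and stand above 0.3 N and y of hook in the frame of collar above 0.053 m), for 0.2 s.
2. the hook, on the rail, bears against the stop with more than 1.5 N (z of hook in the frame of stand between 0.136 and 0.146 m and x of hook_grip in the frame of stand between -0.015 and 0.015 m and contact force between hook and collar above 1.5 N), for 0.2 s.
At the end, for the whole second after the job is handed in: Hook seated on the rail (origin 104 to 114 mm below its axis, lower tip on the robot's side), 14 to 58 mm left of the collar (middles); pail's bail in the lower curl (within 12 mm of its seat), pail over 25 mm off the bench, within 0.25 rad of upright; both at rest (0.03 m/s, 0.5 rad/s) (z of hook in the frame of stand between 0.136 and 0.146 m and x of hook_grip in the frame of stand between -0.015 and 0.015 m and x of hook_tip in the frame of stand below -0.005 m and y of hook in the frame of collar between 0.014 and 0.058 m and contact force between hook and stand above 0.5 N and contact force between pail and hook above 1 N and distance between bail_top and hook_bowl below 0.012 m and height (world z) of pail above 0.025 m and angle between pail's own z axis and vertical below 0.25 rad and linear speed of each of pail, hook below 0.03 m/s and angular speed of each of pail, hook below 0.5 rad/s); the robot touches nothing.
It fails at once if the hook rams the stop with more than 12 N (contact force between hook and collar above 12 N).
It fails at once if the hook is pressed on the rail and stop with more than 25 N (contact force between hook and stand above 25 N).
It fails at once if the collar is pushed along the rail by more than 5 mm (distance of collar from where it was at the start of the episode above 0.005 m).
It fails at once if the pail strikes or presses the hook with more than 20 N (contact force between pail and hook above 20 N).
It fails at once if the screw box, wedge or tape roll is shifted by more than 15 mm (distance of any of screw_box, wedge, tape_roll from where it was at the start of the episode above 0.015 m).
It also fails if it takes over 69 s, if anything falls off the work surface, if the arm or the gripper's body presses on something with over 40 N, if the wrist force passes 120 N, or if a joint passes its speed limit or range.

## Robot

A 7-joint arm with a two-finger parallel gripper is mounted at the origin on the work surface; the furniture and walls round the work are solid. World frame = base frame: x ahead of the robot, y to its left, z up, the work surface at z = 0. Lengths are in mm, angles in rad, forces in N, time in s.
With the tool pointing down it reaches from about 425 to 875 mm from the base axis. Payload 9.9 kg.
Tool frame: the origin (TCP) lies on the centre line of the jaws, within the pads' length; the fingertips stand 25 mm ahead of it and the grasp point (between the pads) lies 6 mm ahead of it; z points along the fingers, y is the line along which they close (so a half turn about z gives the same grasp; the last joint's range is limited). The gripper opens to 85 mm and grips with 20 to 120 N. Pads are 22 mm wide; open, the fingers measure 114 mm over their backs; the gripper's body (76 mm by 85 mm) begins 54 mm behind the grasp point. The pads swing forward as they close: fully open they stand 13 mm farther back than shut.
Start: joints at [-1.221, 0.576, 0.025, 1.437, -0.015, 1.129, -0.057], TCP at [283.711, 612.485, 256.289] pointing down, gripper open.
Joint ranges: [-2.76, 2.76], [-0.34, 2.15], [-1.52, 1.57], [0.19, 2.46], [-1.09, 4.23], [0.17, 1.99], [-2.82, 2.82]. Speed limits (rad/s): [2.22, 2.22, 3.01, 3.01, 3.14, 3.14, 3.14].

## Interface

Orientations are given as a rotation vector (axis times angle).
In Python, from bench import r, get_image, get_calibration gives the robot as it stands. The module is installed in compiled form; this text tells all that it offers.
- The arm moves only by the tool servo_tool, never from a script. Its argument "commands" is a list that holds one entry, the list of rows, each a list of 5 numbers: the shift along the tool's x, y, z in mm, then the turn about the tool's z in degrees, then the finger opening in mm, from 0 to 85.4. In form: [[[dx, dy, dz, roll, grip], ...]]. A call has 1 to 8 rows; each row shifts and turns the commanded pose from where the row before left it, along the tool's axes as they then stand; what a row does not reach is not made up. A row lasts 1/10 s, in which the tool goes at most 50 mm and 8.59 degrees, less where a joint would pass 70% of its speed; a pose out of reach is approached as far as the arm can. A call with a gripper value outside its range is refused whole. The fingers move at their own pace and stop on an object; "newtons" is the grip in N (left out, the last holds). Time passes only in rows, so rows that do not move let the fingers close. It gives the time, the measured TCP pose, the force, the opening and the grip force at its end, in the units of the state.
- r.state(): the state, without advancing time (a new reading comes with each control period).
- get_image(name): name is "scene" or "top" or "wrist"; returns the picture (480x640x3 uint8, blue, green, red); there is no depth.
- get_calibration(name): a dict with "fx", "fy", "cx", "cy" (pixels), "R" (3x3) and "t" (3): a world point X has camera coordinates R X + t. Camera axes: x right, y down, z forward; pixel columns grow to the right and rows downward; lengths in mm; the calibration is good to about 2 mm. A picture is of the moment at which its call begins: read the wrist's pose just before it. get_calibration takes no time and is no camera call; for the wrist camera it gives the pose at the moment of the call.
- r.job_done(): hands the job in; it is judged then, once.
The state is a dict: "time_s": time; "qpos": joint angles; "qvel": joint speeds; "effort": joint torques, N m; "position": TCP position; "tcp_rot": TCP orientation; "wrist_force": force on the tool from outside, world axes, zero at the start; "wrist_torque": the same for the moment, N m; "width": opening from 0.0 (shut) to 1.0 (fully open); "finger_force": force on a finger pad.
Only numpy, scipy, OpenCV 4.12 (cv2) and the standard library are available. Lean on these libraries where they do the work, as an engineer would, in place of code of your own. Each camera call takes 0.05 s, during which the arm holds its last target. There are 200 camera calls.

## Working session

There is one attempt and no reset: what is moved stays moved. The work goes in short steps, Python scripts to look and compute and a tool call to move; the robot and the scene stay as the last step left them, time stands still between calls to the robot, and variables do not carry over. Pictures are saved under pics/ and viewed, at most 10 in all, crops included, and the job is handed in when it is done.

Besides the shell and the picture viewer there is one more tool, called after "Call:" as name(argument=value, ...), one argument or row to a line, values as JSON. servo_tool: Moves the arm, as the interface text tells. Its arguments: {"type":"object","properties":{"commands":{"type":"array"},"newtons":{"type":"number"}},"required":["commands"]}

```bash
mkdir -p pics; python3 - <<'E'
from bench import r,get_image,get_calibration
import cv2,numpy as np
for n in("scene","top"):
    im=get_image(n); cv2.imwrite(f"pics/{n}0.png",im); c=get_calibration(n); print(n,{k:np.round(v,3).tolist() for k,v in c.items()})
s=r.state();print(s)
E
```

```text
scene {'fx': 440.585, 'fy': 440.585, 'cx': 321.992, 'cy': 244.906, 'R': [[0.67, -0.743, -0.001], [-0.292, -0.263, -0.92], [0.683, 0.616, -0.393]], 't': [-402.753, 245.052, 779.111]}
top {'fx': 484.443, 'fy': 484.443, 'cx': 315.619, 'cy': 238.762, 'R': [[0.023, -0.999, 0.035], [-0.981, -0.03, -0.193], [0.194, -0.03, -0.981]], 't': [-170.776, 512.534, 1040.094]}
{'time_s': 0.1, 'qpos': array([-1.22080155,  0.57646296,  0.02485011,  1.4378037 , -0.0150209 ,
        1.12900226, -0.05651008]), 'qvel': array([-3.29804140e-04, -2.01504656e-03, -4.70710619e-04, -3.47604689e-03,
        1.64806896e-03, -8.24823206e-06,  2.18904430e-04]), 'effort': array([ 7.11615896e-03, -7.67308760e+01,  2.25848079e+00, -2.86611772e+01,
        1.60215312e-02,  8.65144510e-03, -3.62932451e-05]), 'position': array([283.54954662, 612.15910615, 255.52605195]), 'tcp_rot': array([-6.75998772e-01, -3.06773080e+00,  2.30643400e-03]), 'wrist_force': array([-0.26484247,  0.35684227, -0.06160875]), 'wrist_torque': array([-0.00785273, -0.04529117,  0.03640413]), 'finger_force': 0.0, 'width': 1.0012411387707747}
```

View pics/scene0.png

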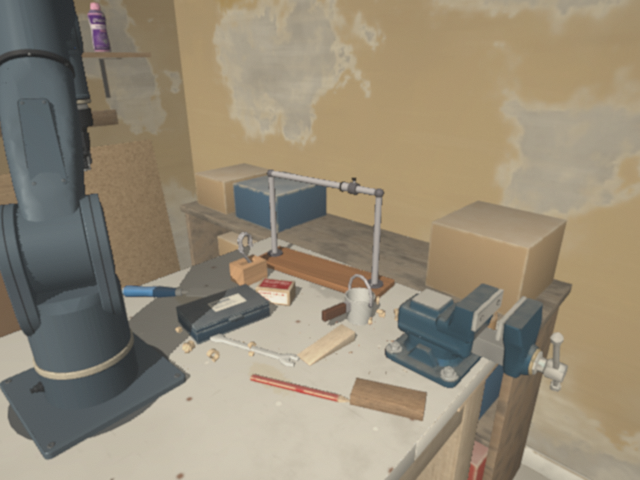

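View pics/top0.png

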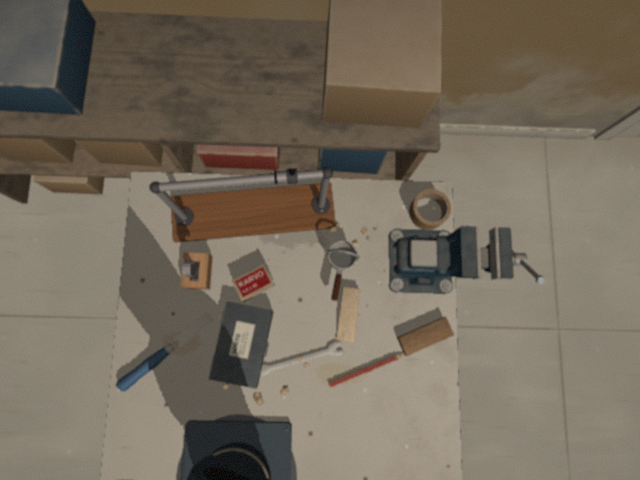

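```bash
cat > h.py <<'E'
from bench import r,get_image,get_calibration
import cv2,numpy as np
from scipy.spatial.transform import Rotation as Ro
def ray(n,u,v,c=None):
    c=c or get_calibration(n);R=np.array(c["R"]);t=np.array(c["t"])
    return -R.T@t, R.T@np.array([(u-c["cx"])/c["fx"],(v-c["cy"])/c["fy"],1])
def onz(n,u,v,z,c=None):
    o,d=ray(n,u,v,c); return o+d*(z-o[2])/d[2]
def tri(obs):
    A=np.zeros((3,3));b=np.zeros(3)
    for o,d in obs:
        d=d/np.linalg.norm(d);P=np.eye(3)-np.outer(d,d);A+=P;b+=P@o
    X=np.linalg.solve(A,b);return X,[np.linalg.norm((np.eye(3)-np.outer(d,d)/(d@d))@(X-o)) for o,d in obs]
def proj(n,X,c=None):
    c=c or get_calibration(n);p=np.array(c["R"])@X+np.array(c["t"]);return np.array([c["fx"]*p[0]/p[2]+c["cx"],c["fy"]*p[1]/p[2]+c["cy"]])
E
python3 - <<'E'
from h import *
a=cv2.imread("pics/top0.png")[155:310,145:365];b=cv2.imread("pics/scene0.png")[160:345,220:400]
cv2.imwrite("pics/topc.png",cv2.resize(a,None,fx=3.6,fy=3.6,interpolation=cv2.INTER_CUBIC))
cv2.imwrite("pics/scenec.png",cv2.resize(b,None,fx=3.2,fy=3.2,interpolation=cv2.INTER_CUBIC))
E
```

```text
(no output)
```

View pics/topc.png

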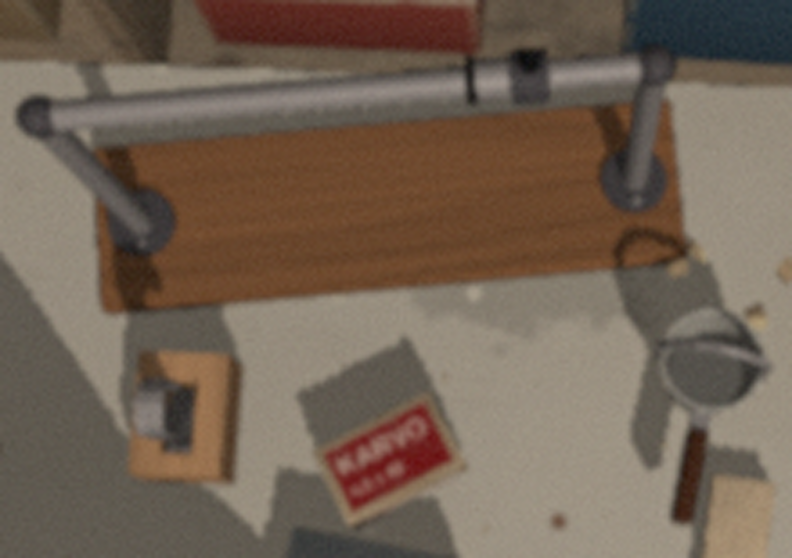

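View pics/scenec.png

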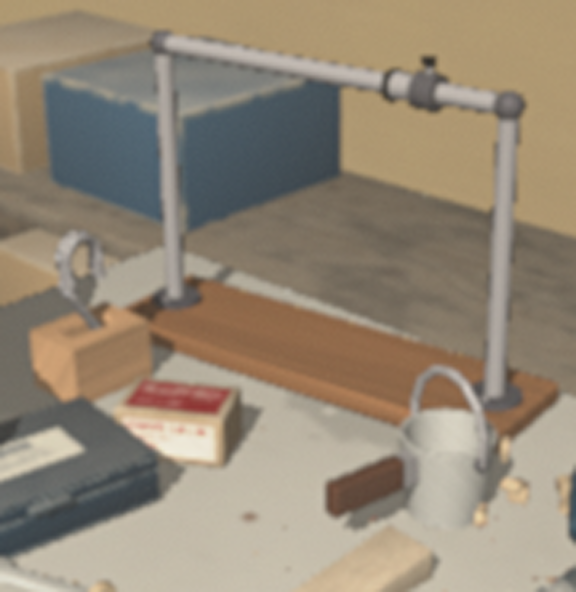

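```bash
python3 - <<'E'
from h import *
T=lambda x,y:ray("top",145+(x+.5)/3.6-.5,155+(y+.5)/3.6-.5)
S=lambda x,y:ray("scene",220+(x+.5)/3.2-.5,160+(y+.5)/3.2-.5)
for n,a,b in [("ballL",(36,117),(161,43)),("ballR",(656,65),(509,105)),("collar",(530,79),(427,92)),("rubber",(472,81),(389,84)),("hooktop",(150,410),(80,238)),("bail",(708,348),(440,370))]:
    X,e=tri([T(*a),S(*b)]);print(n,X.round(1),np.round(e,1))
Z=lambda x,y,z:onz("top",145+(x+.5)/3.6-.5,155+(y+.5)/3.6-.5,z).round(1)
for n,x,y,z in [("ballL",36,117,250),("ballR",656,65,250),("collar",530,79,250),("rubface",468,81,250),("blkTL",140,352,50),("blkTR",229,352,50),("blkBL",130,478,50),("blkBR",224,482,50),("slot",180,415,50),("hooktop",150,410,131),("hFar",697,430,57),("hNear",684,521,57),("rim",708,358,60),("bail",708,348,105)]: print(n,Z(x,y,z))
E
```

```text
ballL [566.2 151.4 249.1] [0.9 0.9]
ballR [ 605.6 -168.8  250.5] [0.5 0.5]
collar [ 596.  -103.   249.5] [0.4 0.4]
rubber [592.5 -71.9 250.6] [1.8 1.8]
hooktop [433.2 108.6 127. ] [1.7 1.7]
bail [ 480.7 -210.6  103.8] [0.7 0.7]
ballL [566.7 150.5 250. ]
ballR [ 606.1 -169.3  250. ]
collar [ 596.1 -103.3  250. ]
rubface [593.9 -71.  250. ]
blkTL [477.6 136.6  50. ]
blkTR [479.2  81.9  50. ]
blkBL [399.6 136.7  50. ]
blkBR [398.7  79.7  50. ]
slot [439.1 109.2  50. ]
hooktop [431.4 108.8 131. ]
hFar [ 437.8 -209.    57. ]
hNear [ 381.8 -201.8   57. ]
rim [ 482.4 -214.9   60. ]
bail [ 481. -211.  105.]
```

Call:
servo_tool(
  commands=[
    [[0,0,0,8.15,85],[0,0,0,8.15,85],[0,0,0,8.15,85],[0,0,0,8.15,85],[0,0,0,8.15,85],[0,0,0,8.15,85],[0,0,0,8.15,85],[0,0,0,8.15,85]],
  ],
)

```text
time_s: 0.9
position: [283.5, 612.3, 255.8]
tcp_rot: [2.229, 2.214, -0.001]
wrist_force: [0.3, 0.9, 0.8]
width: 0.997
finger_force: 0.0
```

Call:
servo_tool(
  commands=[
    [[-40,12,0,0,85],[-40,12,0,0,85],[-40,12,0,0,85],[-40,12,0,0,85],[-40,12,0,0,85],[-40,12,0,0,85],[-40,12,0,0,85],[-40,12,0,0,85]],
  ],
)

```text
time_s: 1.7
position: [379.5, 290.7, 256.2]
tcp_rot: [-2.222, -2.221, 0.0]
wrist_force: [1.5, -0.2, 0.4]
width: 0.997
finger_force: 0.0
```

Call:
servo_tool(
  commands=[
    [[-36,10.5,0,0,85],[-36,10.5,0,0,85],[-36,10.5,0,0,85],[-36,10.5,0,0,85],[-36,10.5,0,0,85],[0,0,0,0,85],[0,0,0,0,85]],
  ],
)

```text
time_s: 2.4
position: [431.7, 111.7, 256.2]
tcp_rot: [-2.225, -2.218, 0.0]
wrist_force: [0.4, 0.6, -0.1]
width: 0.996
finger_force: 0.0
```

```bash
python3 - <<'E'
from h import *
import json
c=get_calibration("wrist");im=get_image("wrist");cv2.imwrite("pics/w1.png",im)
json.dump({k:np.array(v).tolist() for k,v in c.items()},open("w1.json","w"))
print(r.state()["position"],np.round(c["R"],3),-np.array(c["R"]).T@c["t"],c["fx"],proj("wrist",np.array([432,109,131]),c))
E
```

```text
[431.5241729  112.76689399 256.1621704 ] [[ 1.    -0.003 -0.002]
 [-0.002 -0.959  0.283]
 [-0.002 -0.283 -0.959]] [430.67881837 184.43147085 373.65964595] 425.5916656085363 [329.96900061 233.60449942]
```

View pics/w1.png

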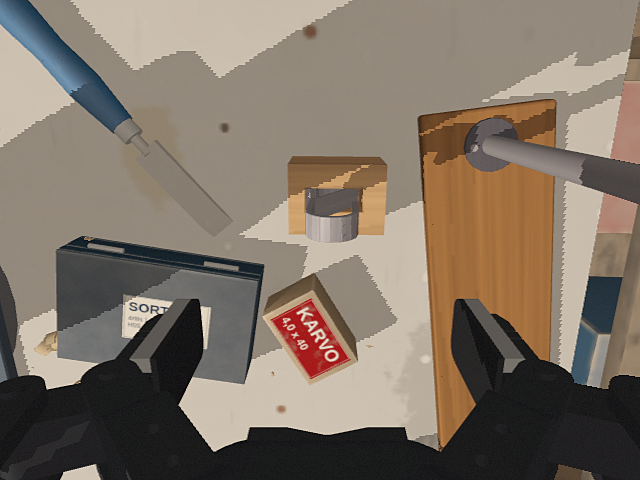

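```bash
python3 - <<'E'
from h import *
import json
c=json.load(open("w1.json"))
for p in [(305,225,115),(358,225,115),(331.5,243,131),(331.5,214,131),(289,234,50),(385,235,50),(289,165,50),(385,165,50)]: print(p,onz("w",p[0],p[1],p[2],c).round(1))
E
```

```text
(305, 225, 115) [416.3 109.8 115. ]
(358, 225, 115) [449.8 109.7 115. ]
(331.5, 243, 131) [432.9 103.1 131. ]
(331.5, 214, 131) [432.9 121.1 131. ]
(289, 234, 50) [399.8  83.6  50. ]
(385, 235, 50) [476.3  82.6  50. ]
(289, 165, 50) [401.3 138.5  50. ]
(385, 165, 50) [474.3 138.3  50. ]
```

Call:
servo_tool(
  commands=[
    [[-1.5,1.3,20,0,60],[0,0,30,0,60],[0,0,30,0,60],[0,0,30,0,60],[0,0,20,0,60],[0,0,12,0,60],[0,0,0,0,60],[0,0,0,0,60]],
  ],
  newtons=40,
)

```text
time_s: 3.25
position: [432.9, 111.7, 114.4]
tcp_rot: [-2.22, -2.222, 0.001]
wrist_force: [-0.3, -0.6, -0.1]
width: 0.706
finger_force: 0.0
```

Call:
servo_tool(
  commands=[
    [[0,0,0,0,42],[0,0,0,0,36],[0,0,0,0,34],[0,0,0,0,30],[0,0,0,0,28],[0,0,0,0,28],[0,0,0,0,28],[0,0,0,0,28]],
  ],
  newtons=40,
)

```text
time_s: 4.05
position: [434.3, 111.1, 115.2]
tcp_rot: [2.222, 2.219, 0.004]
wrist_force: [1.3, 0.2, 7.6]
width: 0.396
finger_force: 38.7
```

Call:
servo_tool(
  commands=[
    [[0,0,-8,0,28],[0,0,-15,0,28],[0,0,-20,0,28],[0,0,-30,0,28],[0,0,-35,0,28],[0,0,-35,0,28],[0,0,-35,0,28],[0,0,-35,0,28]],
  ],
)

```text
time_s: 4.85
position: [431.9, 110.2, 329.1]
tcp_rot: [-2.223, -2.219, 0.002]
wrist_force: [0.4, 1.3, -1.9]
width: 0.402
finger_force: 39.6
```

```bash
python3 - <<'E'
from h import *
import json
s=r.state();print(s["position"],s["wrist_force"],s["width"])
for n in("wrist","scene"):
    c=get_calibration(n);im=get_image(n);cv2.imwrite(f"pics/{n}2.png",im)
    json.dump({k:np.array(v).tolist() for k,v in c.items()},open(f"{n}2.json","w"))
p=r.state()["position"];g=p-[0,0,6]
print([proj("scene",g+np.array(d)) for d in [(0,0,0),(0,0,-98),(-21,0,-62)]])
a=cv2.imread("pics/wrist2.png")[:, :][0:480];b=cv2.imread("pics/scene2.png")[110:270,190:350]
b=cv2.resize(b,(320,320),interpolation=cv2.INTER_CUBIC);a=cv2.resize(a,(480,360));o=np.zeros((360,800,3),np.uint8);o[:,:480]=a;o[:320,480:]=b;cv2.imwrite("pics/m2.png",o)
E
```

```text
[431.89545767 110.21823379 329.06590926] [ 0.43111563  1.33202316 -1.92354038] 0.40150954507593434
[array([237.65531965, 153.7572217 ]), array([240.76332306, 194.74595821]), array([232.45728065, 181.77144179])]
```

View pics/m2.png

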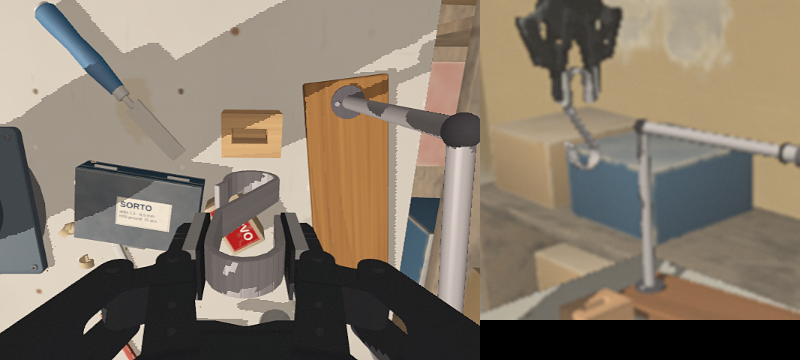

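Call:
servo_tool(
  commands=[
    [[-18,15,0,0,28],[-28,22,0.5,0,28],[-28,22,0.5,0,28],[-28,22,0.5,0,28],[-23,19,0.5,0,28],[-14,12,0,-3.5,28],[0,0,0,-3.5,28],[0,0,0,0,28]],
  ],
)

```text
time_s: 5.75
position: [544.1, -28.9, 324.3]
tcp_rot: [-2.082, -2.35, 0.003]
wrist_force: [0.1, 0.0, -1.6]
width: 0.394
finger_force: 39.8
```

```bash
cat >> h.py <<'E'
psi=0.1222; RX=np.array([np.cos(psi),np.sin(psi),0]); RY=np.array([-np.sin(psi),np.cos(psi),0]); MID=np.array([586.3,-9,250]); COL=-93.7
def rel():
    s=r.state();g=s["position"]-[0,0,6]-MID
    m=Ro.from_rotvec(s["tcp_rot"]).as_matrix()
    print("grip stand x,y-col,z",(g@RX).round(2),(g@RY-COL).round(2),g[2].round(2),"yaw tool y",np.degrees(np.arctan2(m[1,1],m[0,1])).round(2),"F",s["wrist_force"].round(2),(s["wrist_force"]@RY).round(2),s["time_s"])
E
python3 -c "
from h import *
rel()"
```

```text
grip stand x,y-col,z -44.34 79.08 68.32 yaw tool y 6.91 F [ 0.12  0.01 -1.57] -0.01 5.75
```

Call:
servo_tool(
  commands=[
    [[0,10,3,0,28],[0,11,3,0,28],[0,0,0,0,28]],
  ],
)

```text
time_s: 6.05
position: [566.8, -24.5, 318.3]
tcp_rot: [-2.081, -2.352, 0.001]
wrist_force: [-0.2, 0.5, -2.5]
width: 0.391
finger_force: 40.3
```

```bash
python3 - <<'E'
from h import *
import json
rel()
c=get_calibration("wrist");im=get_image("wrist");cv2.imwrite("pics/w3.png",im)
json.dump({k:np.array(v).tolist() for k,v in c.items()},open("w3.json","w"))
for X in [0,-8,8]:print(proj("w",MID+X*RX+0*RY,c),proj("w",MID+X*RX+80*RY,c))
rel()
E
```

```text
grip stand x,y-col,z -21.25 80.65 62.28 yaw tool y 7.0 F [-0.16  0.51 -2.47] 0.53 6.05
[376.41412563 238.02729769] [383.04858391  49.945076  ]
[358.95051329 238.00533397] [363.29082627  49.93816833]
[393.88068332 238.04926511] [402.81011154  49.95198499]
grip stand x,y-col,z -21.88 80.28 62.56 yaw tool y 6.97 F [ 1.38 -0.07 -0.94] -0.24 6.1
```

View pics/w3.png

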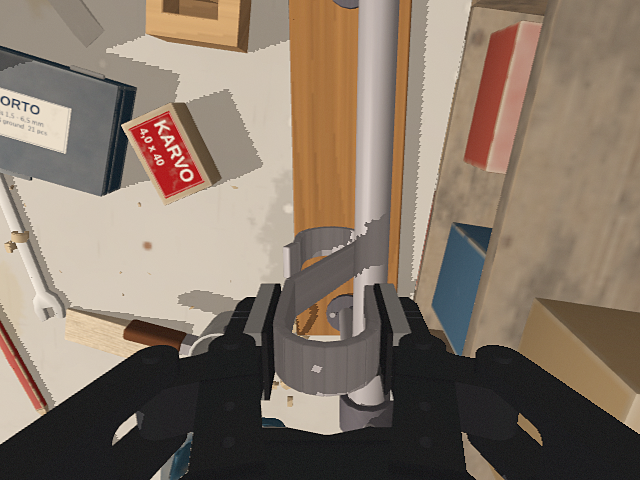

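```bash
python3 - <<'E'
from h import *
import json
c=json.load(open("w3.json"))
g=MID+RX*-21.8+RY*(80.4+COL)+np.array([0,0,62.4])
for x in(-17,17):
  for z in (0,10):print(x,z,proj("w",g+RX*x-8*RY+np.array([0,0,z]),c),proj("w",g+RX*x+8*RY+np.array([0,0,z]),c))
g=cv2.cvtColor(cv2.imread("pics/w3.png"),cv2.COLOR_BGR2GRAY)
for row in(50,100,150,190):print(row,g[row-1:row+2,345:415].mean(0).astype(int).tolist())
E
```

```text
-17 0 [277.92508101 356.6621905 ] [276.33633666 313.17067637]
-17 10 [274.29208603 375.22130199] [272.45409695 329.10953949]
17 0 [380.39549733 356.84984674] [382.2009707  313.34231024]
17 10 [384.22952022 375.43249184] [386.3078986  329.30289504]
50 [124, 126, 129, 130, 129, 127, 128, 127, 130, 131, 132, 130, 131, 156, 169, 174, 175, 176, 178, 182, 185, 187, 189, 190, 190, 190, 190, 187, 184, 181, 179, 177, 174, 173, 172, 169, 164, 159, 155, 149, 144, 139, 134, 129, 124, 120, 114, 108, 98, 95, 94, 84, 110, 127, 126, 123, 123, 122, 124, 127, 128, 132, 115, 82, 92, 141, 148, 146, 145, 145]
100 [125, 128, 130, 128, 124, 126, 124, 127, 131, 132, 132, 130, 157, 168, 173, 176, 176, 178, 182, 188, 192, 195, 196, 196, 197, 198, 192, 186, 180, 177, 175, 172, 170, 168, 164, 159, 155, 152, 146, 140, 135, 130, 125, 121, 114, 108, 100, 95, 92, 85, 115, 131, 126, 124, 123, 125, 126, 127, 129, 130, 105, 71, 140, 149, 146, 146, 146, 145, 146, 146]
150 [129, 132, 130, 125, 123, 122, 124, 128, 131, 134, 132, 157, 168, 173, 176, 177, 180, 183, 190, 195, 199, 201, 201, 204, 201, 194, 186, 180, 176, 173, 170, 169, 165, 161, 156, 153, 147, 141, 136, 132, 126, 120, 116, 107, 98, 95, 90, 83, 128, 131, 128, 126, 123, 125, 126, 128, 133, 119, 85, 107, 144, 147, 145, 144, 145, 145, 145, 145, 144, 144]
190 [131, 132, 128, 124, 123, 121, 125, 129, 132, 132, 154, 166, 172, 175, 177, 179, 183, 190, 196, 201, 202, 203, 207, 204, 196, 187, 179, 175, 172, 169, 166, 162, 158, 154, 149, 145, 140, 135, 128, 123, 116, 112, 104, 96, 92, 85, 112, 128, 129, 127, 123, 123, 125, 126, 132, 118, 85, 115, 145, 147, 144, 146, 144, 145, 145, 145, 145, 145, 145, 143]
```

Call:
servo_tool(
  commands=[
    [[0,-3,0,0,28],[0,5,8.5,0,28],[0,5,9,0,28],[0,5,9,0,28],[0,5.5,9,0,28],[0,0,0,0,28]],
  ],
)

```text
time_s: 6.7
position: [583.2, -23.2, 281.9]
tcp_rot: [-2.081, -2.351, 0.003]
wrist_force: [-0.3, 0.3, -1.8]
width: 0.388
finger_force: 40.4
```

```bash
python3 -c "
from h import *
rel()"
```

```text
grip stand x,y-col,z -4.83 79.99 25.89 yaw tool y 6.97 F [-0.28  0.33 -1.81] 0.36 6.7
```

Call:
servo_tool(
  commands=[
    [[0,1,8,0,28],[0,1,8,0,28],[0,1,7,0,28],[0,0,5,0,28],[0,0,4,0,28],[0,0,0,0,28]],
  ],
)

```text
time_s: 7.3
position: [585.8, -23.2, 251.3]
tcp_rot: [-2.082, -2.351, 0.001]
wrist_force: [0.0, -0.3, -2.1]
width: 0.393
finger_force: 40.3
```

Call:
servo_tool(
  commands=[
    [[0,0,1,0,28],[0,0,1,0,28],[0,0,0,0,28]],
  ],
)

```text
time_s: 7.6
position: [586.1, -23.2, 249.9]
tcp_rot: [2.083, 2.352, 0.0]
wrist_force: [0.5, -0.1, -1.3]
width: 0.389
finger_force: 40.3
```

Call:
servo_tool(
  commands=[
    [[0,0,1,0,28],[0,0,1,0,28],[0,0,0,0,28]],
  ],
)

```text
time_s: 7.9
position: [586.0, -23.2, 247.7]
tcp_rot: [-2.083, -2.352, 0.0]
wrist_force: [-0.1, 0.8, -1.9]
width: 0.388
finger_force: 40.3
```

Call:
servo_tool(
  commands=[
    [[0,0,0.7,0,28],[0,0,0.3,0,28],[0,0,0,0,28]],
  ],
)

```text
time_s: 8.2
position: [586.1, -23.3, 247.4]
tcp_rot: [2.083, 2.352, 0.001]
wrist_force: [-1.7, 0.9, 4.8]
width: 0.384
finger_force: 41.6
```

Call:
servo_tool(
  commands=[
    [[0,0,0,0,28],[0,0,0,0,28],[0,0,-0.4,0,28],[0,0,0,0,28],[0,0,0,0,28],[0,0,0,0,28]],
  ],
)

```text
time_s: 8.8
position: [586.1, -23.3, 247.4]
tcp_rot: [2.083, 2.352, 0.0]
wrist_force: [-1.9, -0.0, 4.8]
width: 0.394
finger_force: 41.6
```

```bash
python3 -c "
from h import *
rel()"
```

```text
grip stand x,y-col,z -1.9 79.57 -8.57 yaw tool y 6.95 F [-1.86 -0.04  4.83] 0.19 8.8
```

Call:
servo_tool(
  commands=[
    [[-2,0,0,0,28],[-5,0,0,0,28],[-6,0,0,0,28],[-6,0,0,0,28],[-6,0,0,0,28],[-4,0,0,0,28],[-1,0,0,0,28],[0,0,0,0,28]],
  ],
)

```text
time_s: 9.6
position: [590.0, -53.8, 247.4]
tcp_rot: [2.083, 2.351, 0.0]
wrist_force: [0.1, 2.3, 4.2]
width: 0.387
finger_force: 40.9
```

```bash
python3 - <<'E'
from h import *
import json
rel()
c=get_calibration("wrist");im=get_image("wrist");cv2.imwrite("pics/w4.png",im)
cv2.imwrite("pics/w4c.png",cv2.resize(im[230:480,200:460],None,fx=2,fy=2))
for n in("scene","top"):cv2.imwrite(f"pics/{n}4.png",get_image(n))
a=cv2.resize(cv2.imread("pics/scene4.png")[165:265,290:400],None,fx=4,fy=4,interpolation=cv2.INTER_CUBIC)
b=cv2.resize(cv2.imread("pics/top4.png")[150:220,230:330],None,fx=3.6,fy=3.6,interpolation=cv2.INTER_CUBIC)
o=np.zeros((400,800,3),np.uint8);o[:400,:440]=a;o[:252,440:]=b;cv2.imwrite("pics/m4.png",o)
E
```

```text
grip stand x,y-col,z -1.78 48.8 -8.58 yaw tool y 6.91 F [0.14 2.28 4.17] 2.25 9.6
```

View pics/m4.png

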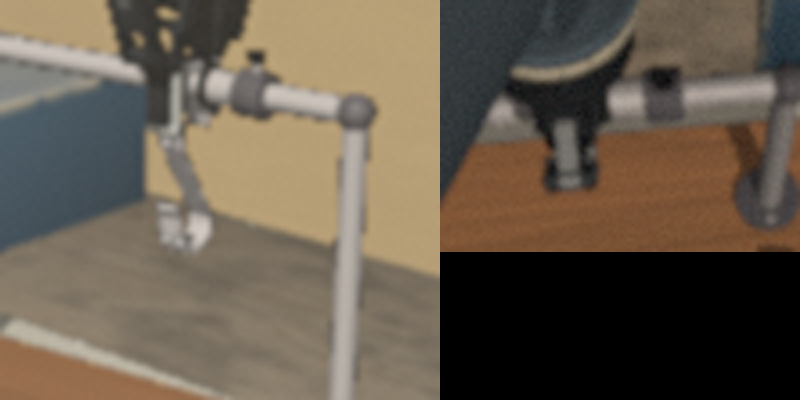

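Call:
servo_tool(
  commands=[
    [[-1,0,0,0,28],[-1,0,0,0,28],[-1,0,0,0,28],[-1,0,0,0,28],[0,0,0,0,28]],
  ],
)

```text
time_s: 10.25
position: [590.5, -57.2, 247.4]
tcp_rot: [2.083, 2.352, 0.001]
wrist_force: [0.4, 4.3, 5.1]
width: 0.389
finger_force: 40.9
```

Call:
servo_tool(
  commands=[
    [[-0.5,0,0,0,28],[-0.5,0,0,0,28],[0,0,0,0,28]],
  ],
)

```text
time_s: 10.55
position: [590.6, -58.0, 247.4]
tcp_rot: [2.083, 2.352, 0.001]
wrist_force: [0.2, 4.6, 6.1]
width: 0.39
finger_force: 40.9
```

Call:
servo_tool(
  commands=[
    [[-0.5,0,0,0,28],[0,0,0,0,28],[0,0,0,0,28]],
  ],
)

```text
time_s: 10.85
position: [590.7, -58.5, 247.4]
tcp_rot: [2.083, 2.352, 0.001]
wrist_force: [1.2, 4.2, 5.4]
width: 0.39
finger_force: 40.9
```

Call:
servo_tool(
  commands=[
    [[-0.5,0,0,0,28],[0,0,0,0,28],[0,0,0,0,28]],
  ],
)

```text
time_s: 11.15
position: [590.7, -58.9, 247.4]
tcp_rot: [2.083, 2.352, 0.001]
wrist_force: [0.2, 4.8, 6.1]
width: 0.39
finger_force: 40.9
```

Call:
servo_tool(
  commands=[
    [[0,0,-0.4,0,28],[-0.5,0,0,0,28],[0,0,0,0,28],[0,0,0,0,28]],
  ],
)

```text
time_s: 11.55
position: [590.5, -59.9, 247.5]
tcp_rot: [2.083, 2.351, -0.001]
wrist_force: [0.5, 2.4, 1.6]
width: 0.392
finger_force: 40.6
```

Call:
servo_tool(
  commands=[
    [[-0.5,0,0,0,28],[0,0,0,0,28],[0,0,0,0,28]],
  ],
)

```text
time_s: 11.85
position: [590.5, -60.0, 247.5]
tcp_rot: [-2.083, -2.352, 0.0]
wrist_force: [0.3, 3.0, 2.7]
width: 0.39
finger_force: 40.5
```

Call:
servo_tool(
  commands=[
    [[-0.5,0,0,0,28],[0,0,0,0,28],[0,0,0,0,28]],
  ],
)

```text
time_s: 12.15
position: [590.5, -60.6, 247.5]
tcp_rot: [-2.083, -2.352, 0.0]
wrist_force: [0.1, 1.7, 2.1]
width: 0.394
finger_force: 40.5
```

Call:
servo_tool(
  commands=[
    [[-0.5,0,0,0,28],[0,0,0,0,28],[0,0,0,0,28]],
  ],
)

```text
time_s: 12.45
position: [590.6, -61.0, 247.5]
tcp_rot: [-2.083, -2.352, 0.0]
wrist_force: [0.2, 2.4, 2.0]
width: 0.389
finger_force: 40.6
```

Call:
servo_tool(
  commands=[
    [[-0.5,0,0,0,28],[0,0,0,0,28],[0,0,0,0,28]],
  ],
)

```text
time_s: 12.75
position: [590.7, -61.2, 247.5]
tcp_rot: [-2.082, -2.352, -0.0]
wrist_force: [-0.9, 3.1, 0.9]
width: 0.394
finger_force: 40.6
```

Call:
servo_tool(
  commands=[
    [[-0.4,0,0,0,28],[0,0,0,0,28],[0,0,0,0,28]],
  ],
)

```text
time_s: 13.05
position: [590.7, -61.5, 247.5]
tcp_rot: [-2.082, -2.352, -0.0]
wrist_force: [-0.5, 5.4, 1.8]
width: 0.389
finger_force: 40.7
```

Call:
servo_tool(
  commands=[
    [[-0.4,0,0,0,28],[0,0,0,0,28],[0,0,0,0,28]],
  ],
)

```text
time_s: 13.35
position: [590.7, -61.7, 247.5]
tcp_rot: [-2.082, -2.352, -0.0]
wrist_force: [-1.7, 5.2, 2.1]
width: 0.392
finger_force: 40.7
```

Call:
servo_tool(
  commands=[
    [[-0.4,0,0,0,28],[0,0,0,0,28],[0,0,0,0,28],[0,0,0,0,28]],
  ],
)

```text
time_s: 13.75
position: [590.8, -61.8, 247.5]
tcp_rot: [-2.081, -2.352, -0.001]
wrist_force: [-1.0, 6.1, 3.8]
width: 0.39
finger_force: 40.8
```

```bash
python3 - <<'E'
from h import *
rel()
for i in range(4):get_image("top");rel()
E
```

```text
grip stand x,y-col,z -1.99 40.73 -8.46 yaw tool y 6.98 F [-1.04  6.15  3.76] 6.23 13.75
grip stand x,y-col,z -2.03 40.74 -8.51 yaw tool y 6.98 F [-0.77  7.02  2.51] 7.06 13.8
grip stand x,y-col,z -2.02 40.73 -8.5 yaw tool y 6.99 F [-1.79  6.68  2.36] 6.85 13.85
grip stand x,y-col,z -2.0 40.74 -8.46 yaw tool y 6.99 F [-1.33  6.92  2.83] 7.03 13.9
grip stand x,y-col,z -2.0 40.72 -8.47 yaw tool y 6.98 F [-1.66  5.66  1.74] 5.82 13.95
```

Call:
servo_tool(
  commands=[
    [[0,0,0,0,35],[0,0,0,0,37],[0,0,0,0,42],[0,0,0,0,55],[0,0,0,0,70],[0,0,0,0,70],[0,0,0,0,70]],
  ],
)

```text
time_s: 14.65
position: [590.9, -62.7, 247.6]
tcp_rot: [2.083, 2.352, -0.0]
wrist_force: [0.1, -0.1, 0.3]
width: 0.819
finger_force: 0.0
```

Call:
servo_tool(
  commands=[
    [[0,0,-10,0,70],[0,0,-20,0,70],[0,0,-30,0,70],[0,0,-30,0,70],[0,0,-20,0,70],[0,0,0,0,70]],
  ],
)

```text
time_s: 15.25
position: [592.0, -63.3, 361.4]
tcp_rot: [2.08, 2.348, 0.006]
wrist_force: [0.1, -0.4, 0.1]
width: 0.818
finger_force: 0.0
```

```bash
python3 - <<'E'
from h import *
import json
rel()
c=get_calibration("wrist");json.dump({k:np.array(v).tolist() for k,v in c.items()},open("w5.json","w"))
w=get_image("wrist");s=get_image("scene");t=get_image("top")
for n,i in(("w",w),("s",s),("t",t)):cv2.imwrite(f"pics/{n}5.png",i)
o=np.zeros((600,800,3),np.uint8)
o[:360,:480]=cv2.resize(w,(480,360))
o[:320,480:]=cv2.resize(s[165:265,300:400],(320,320),interpolation=cv2.INTER_CUBIC)
o[360:600,:480]=cv2.resize(t[170:290,140:380],(480,240),interpolation=cv2.INTER_CUBIC)
cv2.imwrite("pics/m5.png",o)
E
```

```text
grip stand x,y-col,z -1.0 39.15 105.39 yaw tool y 6.93 F [ 0.05 -0.38  0.1 ] -0.38 15.25
```

View pics/m5.png

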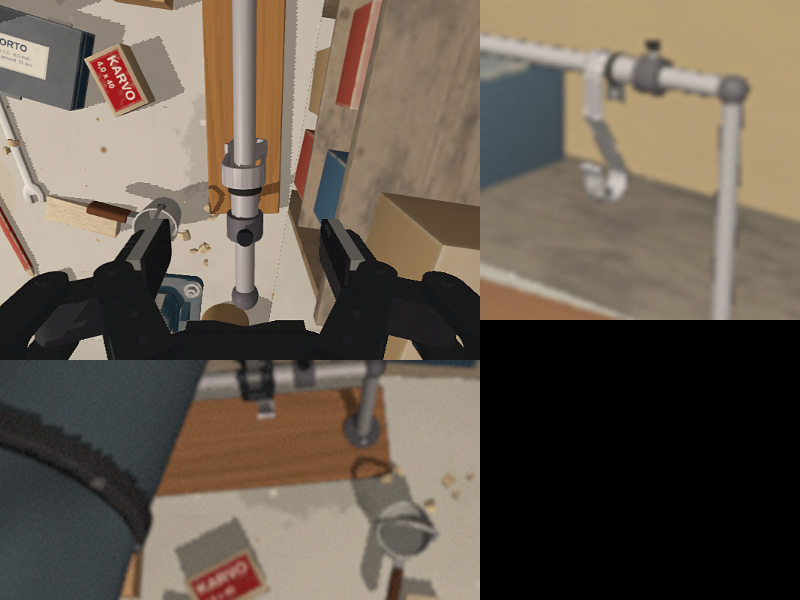

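```bash
python3 - <<'E'
from h import *
import json
print(r.state()["qpos"].round(2))
c5=json.load(open("w5.json"))
for n,f,(x0,y0,x1,y1),c in(("top","pics/top0.png",(325,265,350,302),get_calibration("top")),("w","pics/w5.png",(100,255,185,305),c5),("scene","pics/scene0.png",(315,295,350,325),get_calibration("scene"))):
    im=cv2.imread(f)[y0:y1,x0:x1].astype(int);b,g,rr=im[...,0],im[...,1],im[...,2]
    m=((rr<125)&(rr-b>22)).astype(np.uint8)
    k,l,st,ce=cv2.connectedComponentsWithStats(m);i=1+st[1:,4].argmax()
    p=cv2.findNonZero((l==i).astype(np.uint8))[:,0]+[x0,y0]
    q=cv2.boxPoints(cv2.minAreaRect(p.astype(np.float32)));print(n,st[i],q.round(1).tolist())
    if n!="scene":print([onz(n,u,v,57,c).round(1).tolist() for u,v in q])
E
```

```text
[-0.3   0.42  0.51  1.51 -0.21  1.27  0.36]
top [  6  10  11  26 133] [[330.8999938964844, 299.5], [336.5, 274.20001220703125], [342.0, 275.3999938964844], [336.3999938964844, 300.79998779296875]]
[[381.2, -193.6, 57.0], [437.3, -205.1, 57.0], [435.0, -217.4, 57.0], [378.8, -205.7, 57.0]]
w [   0   13   75   37 1157] [[94.69999694824219, 287.5], [102.19999694824219, 260.0], [174.39999389648438, 279.6000061035156], [166.8000030517578, 307.20001220703125]]
[[358.5, -211.7, 57.0], [367.4, -178.7, 57.0], [443.3, -192.2, 57.0], [435.8, -226.0, 57.0]]
scene [  7   8  24  18 270] [[319.29998779296875, 311.70001220703125], [343.79998779296875, 301.20001220703125], [348.1000061035156, 311.20001220703125], [323.6000061035156, 321.70001220703125]]
```

Call:
servo_tool(
  commands=[
    [[-10,-18,0,0,70],[-19,-33,0,0,70],[-19,-33,0,0,70],[-19,-33,0,0,70],[-19,-33,0,0,70],[-19,-33,0,0,70],[-12,-20,0,0,70],[0,0,0,0,70]],
  ],
)

```text
time_s: 16.2
position: [400.4, -205.4, 357.4]
tcp_rot: [-2.088, -2.346, 0.001]
wrist_force: [0.5, 1.2, 0.1]
width: 0.814
finger_force: 0.0
```

Call:
servo_tool(
  commands=[
    [[0,0,20,-8.4,60],[0,0,20,-8.4,50],[0,0,20,-8.4,40],[0,0,20,-8.4,40],[0,0,20,-8.4,40],[0,0,20,-8.4,40],[0,0,20,-8.4,40],[0,0,0,-8.4,40]],
  ],
)

```text
time_s: 17.0
position: [402.6, -202.0, 214.7]
tcp_rot: [-0.422, -3.108, -0.002]
wrist_force: [-0.6, -0.2, -0.2]
width: 0.471
finger_force: 0.0
```

Call:
servo_tool(
  commands=[
    [[0,0,0,-8.4,40],[0,0,0,0,40],[0,0,0,0,40]],
  ],
)

```text
time_s: 17.3
position: [403.6, -203.0, 217.2]
tcp_rot: [-0.211, -3.134, -0.001]
wrist_force: [-0.7, -0.2, 0.4]
width: 0.463
finger_force: 0.0
```

```bash
cat > look.py <<'E'
from h import *
import json,sys
s=r.state();print(s["position"].round(1),s["qpos"].round(2));rel()
c=get_calibration("wrist");im=get_image("wrist");cv2.imwrite("pics/%s.png"%sys.argv[1],im)
json.dump({k:np.array(v).tolist() for k,v in c.items()},open("%s.json"%sys.argv[1],"w"))
X=proj("w",np.array([406,-204,57]),c);print(X)
b,g,rr=[im[...,i].astype(int) for i in range(3)]
hsv=cv2.cvtColor(im,cv2.COLOR_BGR2HSV)
x,y=X.astype(int);print(im[max(y-30,0):y+31:15,max(x-30,0):x+31:15].tolist())
E
python3 look.py w6
```

```text
[ 403.6 -203.   217.2] [ 0.15  0.31  0.28  2.06 -0.12  0.79  1.93]
grip stand x,y-col,z -204.99 -76.62 -38.8 yaw tool y 82.31 F [-0.72 -0.24  0.43] -0.15 17.3
[324.95385315 219.58563383]
[[[117, 146, 170], [102, 113, 122], [28, 50, 89], [152, 165, 177], [150, 166, 177]], [[124, 154, 176], [100, 110, 119], [26, 47, 85], [149, 165, 177], [149, 164, 177]], [[72, 91, 114], [100, 110, 120], [30, 51, 84], [150, 166, 177], [100, 110, 119]], [[97, 109, 118], [152, 167, 180], [29, 51, 83], [150, 165, 177], [97, 108, 117]], [[149, 163, 175], [147, 164, 175], [26, 47, 83], [150, 165, 176], [100, 111, 120]]]
```

```bash
python3 - <<'E'
from h import *
import json
im=cv2.imread("pics/w6.png");c=json.load(open("w6.json"))
i=im.astype(int);m=((i[...,2]<130)&(i[...,2]>i[...,0]*2)).astype(np.uint8)
k,l,st,ce=cv2.connectedComponentsWithStats(m);j=l[219,325];print(st[j])
M=(l==j)
for row in range(st[j][1],st[j][1]+st[j][3],12):
    xs=np.where(M[row])[0]; v=[round(float(im[row,xs].astype(int).sum(1)[t])) for t in (2,len(xs)//2,-3)] if len(xs)>6 else 0
    print(row,xs.min(),xs.max(),v,onz("w",xs.min(),row,57,c).round(1)[:2],onz("w",xs.max(),row,57,c).round(1)[:2])
# wedge mask around
w=((i[...,2]>130)&(i[...,2]-i[...,0]>45)&(i[...,2]-i[...,0]<75)).astype(np.uint8)
for row in (180,200,220,240,260):
    xs=np.where(w[row,:330])[0]; print(row,xs.min() if len(xs) else 0,xs.max() if len(xs) else 0, onz("w",xs.max(),row,22,c).round(1) if len(xs) else 0)
# bail/pail axis: bright rows
E
```

```text
[ 315  174   22   88 1626]
174 328 328 0 [ 375.6 -197.9] [ 375.6 -197.9]
186 317 336 [146, 166, 122] [ 382.5 -206.1] [ 384.2 -193.7]
198 317 335 [150, 176, 130] [ 390.5 -207.3] [ 392.1 -195.4]
210 316 335 [163, 164, 115] [ 398.6 -209.1] [ 400.3 -196.4]
222 316 334 [162, 169, 121] [ 406.9 -210.2] [ 408.5 -198.2]
234 315 333 [164, 163, 126] [ 415.2 -212.1] [ 416.8 -199.9]
246 315 333 [168, 158, 122] [ 423.8 -213.3] [ 425.4 -201. ]
258 315 332 [164, 169, 125] [ 432.5 -214.6] [ 434.1 -202.9]
180 250 301 [ 382.9 -218.9   22. ]
200 251 302 [ 398.  -220.5   22. ]
220 0 0 0
240 0 0 0
260 0 0 0
```

Call:
servo_tool(
  commands=[
    [[-2.5,-0.7,20,1.5,40],[0,0,35,0,40],[0,0,35,0,40],[0,0,35,0,40],[0,0,20,0,40],[0,0,11,0,40],[0,0,5,0,40],[0,0,0,0,40]],
  ],
  newtons=90,
)

```text
time_s: 18.15
position: [406.1, -204.4, 56.6]
tcp_rot: [-0.247, -3.132, 0.0]
wrist_force: [0.5, 0.9, 0.6]
width: 0.471
finger_force: 0.0
```

Call:
servo_tool(
  commands=[
    [[0,0,0,0,30],[0,0,0,0,22],[0,0,0,0,16],[0,0,0,0,12],[0,0,0,0,5],[0,0,0,0,5],[0,0,0,0,5],[0,0,0,0,5]],
  ],
  newtons=90,
)

```text
time_s: 18.95
position: [406.2, -204.5, 57.2]
tcp_rot: [0.245, 3.131, -0.0]
wrist_force: [-1.5, 0.1, 7.2]
width: 0.146
finger_force: 88.1
```

Call:
servo_tool(
  commands=[
    [[0,0,-5,0,5],[0,0,-10,0,5],[0,0,-15,0,5],[0,0,-20,0,5],[0,0,-20,0,5],[0,0,-10,0,5],[0,0,0,0,5],[0,0,0,0,5]],
  ],
)

```text
time_s: 19.75
position: [405.8, -204.1, 136.4]
tcp_rot: [-0.245, -3.132, -0.0]
wrist_force: [-0.4, 0.1, -2.5]
width: 0.143
finger_force: 87.6
```

```bash
python3 - <<'E'
from h import *
import json
s=r.state();print(s["position"],s["wrist_force"],s["width"],s["wrist_torque"])
cc={}
for n in("wrist","scene","top"):
    cc[n]=get_calibration(n);cv2.imwrite(f"pics/{n}7.png",get_image(n))
json.dump({k:np.array(v).tolist() for k,v in cc["wrist"].items()},open("w7.json","w"))
p=r.state()["position"];th=np.radians(-9)
g=p-[0,0,6]; bt=g+80*np.array([np.cos(th),np.sin(th),0])+[0,0,55]
print(bt);[print(n,proj(n,bt,cc[n]),proj(n,g,cc[n])) for n in cc]
o=np.zeros((600,800,3),np.uint8)
w=cv2.imread("pics/wrist7.png");o[:360,:480]=cv2.resize(w,(480,360))
for n,(x,y) in(("scene",(0,0)),("top",(1,0))):
    im=cv2.imread(f"pics/{n}7.png");u,v=proj(n,bt,cc[n]).astype(int)
    e=cv2.resize(im[max(v-40,0):v+40,u-40:u+40],(320,320),interpolation=cv2.INTER_CUBIC)
    if n=="scene":o[:320,480:]=e
    else:o[320:600,480:]=e[:280]
    print(n,u-40,v-40)
cv2.imwrite("pics/m7.png",o)
E
```

```text
[ 405.77099824 -204.1318868   136.39350693] [-0.36403639  0.14315009 -2.47635601] 0.14309769570572495 [0.04290231 0.18749517 0.02414968]
[ 484.47273465 -216.67762925  184.84362539]
wrist [324.03637066 723.50229145] [325.02295651 334.81543594]
scene [362.20157262 240.22992922] [332.16972505 275.37097887]
top [347.70220328 242.88528183] [338.56225833 285.33631745]
scene 322 200
top 307 202
```

View pics/m7.png

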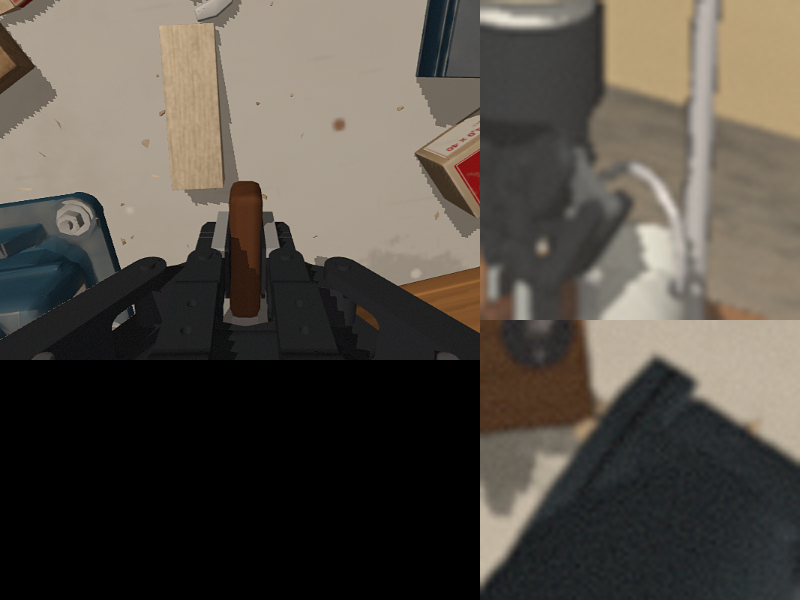

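```bash
python3 - <<'E'
from h import *
a=cv2.imread("pics/scene0.png").astype(int);b=cv2.imread("pics/s5.png").astype(int)
im=get_image("scene");cv2.imwrite("pics/s8.png",im)
d=np.abs(a-im.astype(int)).sum(2)
d5=np.abs(a-b).sum(2)
for D in(d5,):
  for v in range(184,232):print(v,"".join("#" if D[v,u]>90 else("+" if D[v,u]>45 else ".") for u in range(325,352)))
g=np.array([590.8,-61.8,241.5])
H=lambda x,y,z:proj("scene",g+x*RX+y*RY+np.array([0,0,z-98])).round(1)
for n,p in[("bowl",(0,0,7)),("tip-",(-21,-8,36)),("tip+",(-21,8,36)),("bot-",(0,-8,2)),("bot+",(0,8,2)),("rear-",(19,-8,19)),("rear+",(19,8,19)),("shanktop",(-15,0,74)),("front+",(-19,8,19))]:print(n,H(*p))
p2=np.abs(im.astype(int)-b).sum(2)[184:232,325:352];print("moved px",(p2>90).sum())
E
```

```text
184 ...........................
185 .........+++..+............
186 .......+#####.+............
187 .......######..............
188 .......######+.............
189 .......++++#++.............
190 ........+++++..............
191 ........++++...++.++.......
192 ........++++..+##+##.......
193 ........+++++.+#++##+......
194 ........+++++.+#++##.......
195 ........+++++.+#++##+......
196 ........+++++.....+#+......
197 ........+++++..............
198 .......++++++..............
199 .......++++++..............
200 .......++++++..............
201 ........+++++..............
202 ........++++++.............
203 .........++###.............
204 .........+####+............
205 ..........+####+...........
206 ..........+####+...........
207 ...........#####+..........
208 ..........+#####+..........
209 ...........+####+..........
210 ...........+####+..........
211 ............+###++.........
212 ............+####+.........
213 .............+####+........
214 .............+#####+.......
215 .......++.....+#####.......
216 ......+####+...+####+......
217 ......+######....++++......
218 ........+####..+##+........
219 ........+##++..######......
220 .......+#####++######......
221 .......+#############......
222 .......+#############......
223 ........######+######......
224 ........+#####..####+......
225 .........++###..####.......
226 ...........+++.+###+.......
227 ................++.........
228 ...........................
229 ...........................
230 ...........................
231 ...........................
bowl [337.7 224.7]
tip- [335.9 216.5]
tip+ [330.3 215.3]
bot- [340.4 227.3]
bot+ [335.  225.9]
rear- [344.7 218.6]
rear+ [339.2 217.3]
shanktop [334.6 200.1]
front+ [330.7 221.7]
moved px 1005
```

Call:
servo_tool(
  commands=[
    [[0,0,-4,-5.3,5],[0,0,-4,-5.3,5],[0,0,-3,-5.3,5],[-7,17,0,0,5],[-12,28,0,0,5],[-14,32,0,0,5],[-12,28,0,0,5],[-6,14,0,0,5]],
  ],
)

```text
time_s: 20.75
position: [442.6, -77.3, 147.0]
tcp_rot: [0.195, -3.135, -0.002]
wrist_force: [0.6, -0.8, -2.9]
width: 0.146
finger_force: 87.9
```

Call:
servo_tool(
  commands=[
    [[0,0,0,0,5],[0,0,0,0,5],[0,0,0,0,5]],
  ],
)

```text
time_s: 21.05
position: [441.7, -81.1, 147.4]
tcp_rot: [0.188, -3.135, 0.001]
wrist_force: [0.4, -0.1, -1.6]
width: 0.143
finger_force: 87.9
```

```bash
cat > bl.py <<'E'
from h import *
BOWL=np.array([590.8,-61.8,150.5])
def bl(show=True):
    s=r.state();m=Ro.from_rotvec(s["tcp_rot"]).as_matrix()
    b=s["position"]-80*m[:,0]+[0,0,48.2];d=b-BOWL
    print("bail-bowl x,y,z",(d@RX).round(1),(d@RY).round(1),d[2].round(1),"F",s["wrist_force"].round(1),s["time_s"]);return b
def asc(u0,u1,v0,v1):
    a=cv2.imread("pics/scene0.png").astype(int);im=get_image("scene").astype(int);d=np.abs(a-im).sum(2)
    g=im.sum(2)
    for v in range(v0,v1):print(v,"".join("." if d[v,u]<45 else ("#" if g[v,u]>450 else "o" if g[v,u]>250 else "x") for u in range(u0,u1)))
E
python3 - <<'E'
from bl import *
b=bl();print(proj("scene",b),proj("scene",BOWL));asc(290,355,190,245)
E
```

```text
bail-bowl x,y,z -70.4 -1.2 45.0 F [ 0.4 -0.1 -1.6] 21.05
[321.66538948 215.2518501 ] [337.69723463 224.69408588]
190 xxxxxxxxxxxxxxxxxxxxxxxxxxxx...............oooo#.................
191 xxxxxxxxxxxxxxxxxxxxxxxxxxxx...............oooo#..ox.xo..........
192 xxxxxxxxxxxxxxxxxxxxxxxxxxxx...............oooo..oooooo..........
193 xxxxxxxxxxxxxxxxxxxxxxxxxxxx..............ooooo#.oooooo..........
194 xxxxxxxxxxxxxxxxxxxxxxxxxxxx...............oooo#.ooooooo.........
195 xxxxxxxxxxxxxxxxxxxxxxxxxxxx...............oooo#.ooooooo.........
196 xxxxxxxxxxxxxxxxxxxxxxxxxxxx...............oooo#.....oo..........
197 xxxxxxxxxxxxxxxxxxxxxxxxxxxx...............ooooo.................
198 xxxxxxxxxxxxxxxxxxxxxxxxxxxx...............ooooo.................
199 xxxxxxxxxxxxxxxxxxxxxxxxxxxx...............ooooo.................
200 xxxxxxxxxxxxxxxxxxxxxxxxxxxx...............ooooo.................
201 xxxxxxxxxxxxxxxxxxxxxxxxxxx...............oooooo.................
202 xxxxxxxxxxxxxxxxxxxxxxxxxxx................oooooo................
203 xxxxxxx.x.xx.xxxxxxxxxxxxxx................oooooo................
204 xxx
[... 2162 characters left out ...]

235 xxxxxxxxxxxxxxxxxxxxxxxxxxxxxx...................................
236 xxxxxxxxxxxxxxxxxxxxxxxxxxxxxo.oo................................
237 oxxxxxxxxxxxxxxxxxxxxxxxxxxxx...o................................
238 oxxxxxxxxxxxxxxxxxxxxxxxxxxx..oo.................................
239 .oxxxxxxxxxxxxxxxxxxxxxxxxooooooo................................
240 ..oxoxxxxxxxxxxxxxxxxxxxxoo######........ooo.....................
241 ....o.oxxxxxxxxxxxxxxxxxo.######o........oxo.....................
242 ....#ooxxxxxxxxxxxxxxxxoo.o####oo........oxo.....................
243 ....#oxxxxo..oxxxxxxxxooo.o###ooooooo.....xx.....................
244 ..o.#oxxxx.##.xxxxxxxxooo..o#o...oooo......o.....................
```

Call:
servo_tool(
  commands=[
    [[0,1,4.4,0,5],[0,0,4,0,5],[-8,0,0,0,5],[-8,0,0,0,5],[-6,0,0,0,5],[-5,0,0,0,5],[-3,0,0,0,5],[0,0,0,0,5]],
  ],
)

```text
time_s: 21.9
position: [472.3, -75.4, 139.2]
tcp_rot: [-0.191, 3.136, -0.0]
wrist_force: [-0.7, 0.5, -2.7]
width: 0.146
finger_force: 87.9
```

```bash
sed -i 's/-61.8,150.5/-61.8,149.5/; s/48.2/48.0/' bl.py; python3 - <<'E'
from bl import *
b=bl();print(proj("scene",b),proj("scene",BOWL));asc(318,355,198,238)
E
```

```text
bail-bowl x,y,z -39.3 0.9 37.7 F [-0.7  0.5 -2.7] 21.9
[328.47909177 214.83404831] [337.6918145  225.07457382]
198 xxxxxxx........ooooo.................
199 xxxxxxx........ooooo.................
200 xxxxxxx........ooooo.................
201 xxxxxxx.......oooooo.................
202 x.xxxx.........oooooo................
203 xxxxxx.........ooooooo...............
204 xxxxxx..........oooooo...............
205 xxxxxx...........oooooo..............
206 ...xxx...........oooooo..............
207 ..xxxx...........ooooooo.............
208 ...xxx...........ooooooo.............
209 ..................oooooo.............
210 ..................oooooo.............
211 ...................ooooo.............
212 ...................oooooo............
213 ....................oooooo...........
214 ......o.............ooooooo..........
215 ......o..............oooooo..........
216 ..xx..................oooooo.........
217 xxxx...................ooooo.........
218 xxxx...................ooo...........
219 xxxx..........oo.......o###o.........
220 xxxx..........oxx..oo..o####.........
221 xxx......xxx...xx.ooo..#####.........
222 xxo....oxxxxx.ox.###o..#####.........
223 xxo...oxxxxxxxxx.####..#####.........
224 xx.oo.xxxxxxxxxxoo###o.####o.........
225 xx.o..xxxxxxxxxxo.o##o.###o..........
226 xx...xxxxxxxxxx....##oo##oo..........
227 xxo.xxxxxxxxxxo....o##ooo............
228 xxooxxxxxxxxxx.....o##o..............
229 xxoxxxxxxxxxx......o##o..............
230 xxxxxxxxxxxx.ooo....##o..............
231 xxxxxxxxxxxo.ooooo.o##o..............
232 xxxxxxxxxxx..ooooooo##o..............
233 xxxxxxxxxx..oooooo.oooo..............
234 xxxxxxxxxo.ooo.oo...o................
235 xxxxxxxxx.ooooooo....................
236 xxxxxxxx..oooooo.....................
237 xxxxxxx..oooooo......................
```

Call:
servo_tool(
  commands=[
    [[-3,0,0,0,5],[-3,-0.5,0,0,5],[-3,0,0,0,5],[-3,0,0,0,5],[-3,0,0,0,5],[0,0,0,0,5]],
  ],
)

```text
time_s: 22.55
position: [487.3, -74.0, 139.2]
tcp_rot: [-0.191, 3.135, -0.0]
wrist_force: [0.5, -0.4, -2.5]
width: 0.143
finger_force: 87.9
```

```bash
python3 - <<'E'
from bl import *
b=bl();print(proj("scene",b),proj("scene",BOWL));asc(318,355,198,238)
E
```

```text
bail-bowl x,y,z -24.2 0.4 37.7 F [ 0.5 -0.4 -2.5] 22.55
[332.20366609 213.17401602] [337.6918145  225.07457382]
198 ..x.xxxxxxxo...ooooo.................
199 ....xxxxxxxo...ooooo.................
200 ......xxxxxo...ooooo.................
201 .......xxxo...oooooo.................
202 ...x...xxxo....oooooo................
203 xxxxx..xxxo....ooooooo...............
204 xxxxx..xxxo.....oooooo...............
205 xxxxx..xxxo......oooooo..............
206 xxx....xxxo......oooooo..............
207 x......xxxxo.....ooooooo.............
208 ........xxxo.....ooooooo.............
209 ........xxxo......oooooo.............
210 ........xxxxo.....oooooo.............
211 ........xxxxo......oooooo............
212 ........xoooo......oooooo............
213 ........xoooo.......oooooo...........
214 .......xx....ooo....ooooooo..........
215 ......xx.............oooooo..........
216 ....xxxx..........o..ooooooo.........
217 xxxxxxxx..........xxx.oooooo.........
218 xxxxxxxx..........oxx................
219 xxxxxxxo.....xxx...xx.o..o#o.........
220 xxxxxxx....oxxxxxooxoo#o.###.........
221 xxxxxxo...oxxxxxxxxx.###o###.........
222 xxxxxxo...xxxxxxxxxx.#######.........
223 xxxxxxo..oxxxxxxxxxx.o######.........
224 xxxxxxo..xxxxxxxxxxo..o####o.........
225 xxxxxxo.xxxxxxxxxxx...o###o..........
226 xxxxxxooxxxxxxxxxxo....o##o..........
227 xxxxxxoxxxxxxxxxxx...o.o##...........
228 xxxxxxoxxxxxxxxx.......o##o..........
229 xxxxxxxxxxxxxxx..oo....o##o..........
230 xxxxxxxxxxxxxxx.oooo...o##o..........
231 xxxxxxxxxxxxxx.oooooo...ooo..........
232 xxxxxxxxxxxxxo.ooooooo...............
233 xxxxxxxxxxxxx.ooooooooo..............
234 xxxxxxxxxxxx..ooooooooo..............
235 xxxxxxxxxxx..ooooooo.................
236 xxxxxxxxx.o###ooooooo................
237 xxxxxxxx.o#####ooo.oo................
```

Call:
servo_tool(
  commands=[
    [[-3,0,0,0,5],[-3,0,0,0,5],[-3,0,0.5,0,5],[-3,0,0.5,0,5],[0,0,0,0,5],[0,0,0,0,5]],
  ],
)

```text
time_s: 23.2
position: [498.6, -72.7, 138.1]
tcp_rot: [0.19, -3.136, 0.0]
wrist_force: [-0.8, -1.0, -3.1]
width: 0.147
finger_force: 87.9
```

```bash
python3 - <<'E'
from bl import *
b=bl();print(proj("scene",b),proj("scene",BOWL));asc(318,355,186,238)
E
```

```text
bail-bowl x,y,z -12.8 0.4 36.6 F [-0.8 -1.  -3.1] 23.2
[334.86380008 212.34809409] [337.6918145  225.07457382]
186 xxxxxxxxxxxxxxxooooooxxooo...........
187 x..x.xxxxxxxxxxooooooxxxoo...........
188 x.x.xx.xxxxxxxxooooo...xoo...........
189 x..xxxxxxxxxxxxooooo...xo............
190 .x..xx.xxxxxxxxooooo...x.............
191 x.x.xx.xxxxxxxxoooooo.ox.xo..........
192 ....x.xxxxxxxxxoooooooooooo..........
193 .x..x..xxxxxxxxoooooooooooo..........
194 .x..x..xxxxxxxxoooooooooooo..........
195 .x.....xxxxxxxxooooooooooooo.........
196 .......xxxxxxxxooooo.....ooo.........
197 .......xxxxxxxxooooo.................
198 .......xxxxxxxxooooo.................
199 .......xxxxxxxoooooo.................
200 .......xxxxxxooooooo.................
201 .......xxxxxxooooooo.................
202 ..xxxxxxxxxxxo.oooooo................
203 xxxxxxxxxxxxxo..oooooo...............
204 xxxxxxxxxxxxxo..oooooo...............
205 xxxxxx.xxxxxxo...oooooo..............
206 xxxx....xxxxxo...oooooo..............
207 xxx.....xxxxxxo..ooooooo.............
208 ........xxxxxxo..ooooooo.............
209 ........xxxxxxxo..o
[... 494 characters left out ...]
o...xxxxxxxxxx.####.........
222 xxxxxxxxxo...xxxxxxxxxx.o###.........
223 xxxxxxxxxo..xxxxxxxxxx...###.........
224 xxxxxxxxxo.xxxxxxxxxxo...o##.........
225 xxxxxxxxxooxxxxxxxxxx....o##o........
226 xxxxxxxxxoxxxxxxxxxxo.....##o........
227 xxxxxxxxxxxxxxxxxxxo......###........
228 xxxxxxxxxxxxxxxxxxo......o###........
229 xxxxxxxxxxxxxxxxxx.......oo##o.......
230 xxxxxxxxxxxxxxxxx.oooo....oooo.......
231 xxxxxxxxxxxxxxxx.ooooo.....ooo.......
232 xxxxxxxxxxxxxxxx.ooooooo.............
233 xxxxxxxxxxxxxxx.ooooooooo............
234 xxxxxxxxxxxxxx.ooooooooooo...........
235 xxxxxxxxxxxx.o####oooooooo...........
236 xxxxxxxxxxo.o#####ooooooo............
237 xxxxxxxxxx..#####ooo.o.oo..x.........
```

Call:
servo_tool(
  commands=[
    [[-3,0,3,0,5],[-2,0,4,0,5],[-2,0,4,0,5],[-2,0,5,0,5],[-2,0,5,0,5],[-1,0,4,0,5],[0,0,0,0,5]],
  ],
)

```text
time_s: 23.95
position: [509.8, -71.1, 112.2]
tcp_rot: [0.19, -3.134, -0.0]
wrist_force: [0.9, 0.7, -3.2]
width: 0.148
finger_force: 88.4
```

```bash
python3 - <<'E'
from bl import *
b=bl();print(proj("scene",b),proj("scene",BOWL));asc(326,355,198,236)
for i in range(6):get_image("top");print(r.state()["wrist_force"].round(1))
E
```

```text
bail-bowl x,y,z -1.5 0.6 10.5 F [ 0.9  0.7 -3.2] 23.95
[337.22494059 221.18122524] [337.6918145  225.07457382]
198 xxxxxxxxxxoo.................
199 xxxxxxxxxooo.................
200 xxxxxxxxxooo.................
201 xxxxxxxxxooo.................
202 xxxxxxxxxxooo................
203 xxxxxxxxxxoooo...............
204 xxxxxxxxxxoooo...............
205 xxxxxxxxxxooooo..............
206 xxxxxxxxxxooooo..............
207 xxxxxxxxxxooooo..............
208 xxxxxxxxxxoooooo.............
209 xxxxxxxxoooooooo.............
210 xxxxxxxxo..oooooo............
211 xxxxxxxxo..oooooo............
212 xxxxxxxxo..ooooooo...........
213 xxxxxxxxo...oooooo...........
214 xxxxxxxxo...oooooo...........
215 xxxxxxxxo...ooooooo..........
216 xxxxxxxxx....oooooo..........
217 xxxxxxxxxx....ooooo..........
218 xxxxxxxxxx....o...o..........
219 xxxxxxxxxxx..................
220 xxxxxxxxox...................
221 xxxxxxx......................
222 xxxxxxx......................
223 xxxxxxo......................
224 xxxxxx..........oo...........
225 xxxxxx...........o...........
226 xxxxxx.........oo............
227 xxxxx.......oo..xx...........
228 xxxxx.....xxxxo.oxo#oo.......
229 xxxxo....xxxxxxxxoo##o.......
230 xxxxx...xxxxxxxxxxo###.......
231 xxxxo...xxxxxxxxxo.###o......
232 xxxxo..xxxxxxxxxx..o##o......
233 xxxxxoxxxxxxxxxx...o##o......
234 xxxxooxxxxxxxxx..o..o#o......
235 xxxo.xxxxxxxxx..oooo###......
[ 0.5 -0.2 -3.1]
[-0.3  0.2 -2.8]
[ 0.1  0.3 -1.9]
[-0.2  0.5 -2.6]
[-0.1  0.7 -3. ]
[ 0.2  0.3 -2.5]
```

Call:
servo_tool(
  commands=[
    [[-0.5,0,2,0,5],[0,0,2,0,5],[0,0,2,0,5],[0,0,1,0,5],[0,0,0,0,5]],
  ],
)

```text
time_s: 24.8
position: [511.0, -71.2, 106.0]
tcp_rot: [0.19, -3.135, 0.0]
wrist_force: [0.5, 0.0, -2.0]
width: 0.144
finger_force: 88.4
```

Call:
servo_tool(
  commands=[
    [[0,0,1,0,5],[0,0,1,0,5],[0,0,0,0,5]],
  ],
)

```text
time_s: 25.1
position: [511.0, -71.2, 104.1]
tcp_rot: [0.19, -3.136, 0.0]
wrist_force: [-0.4, -0.2, -3.1]
width: 0.148
finger_force: 88.4
```

Still carrying the full weight; continue down, gently.

Call:
servo_tool(
  commands=[
    [[0,0,1,0,5],[0,0,1,0,5],[0,0,0,0,5]],
  ],
)

```text
time_s: 25.4
position: [511.5, -71.2, 102.3]
tcp_rot: [-0.19, 3.135, -0.0]
wrist_force: [-0.0, -0.4, -0.4]
width: 0.147
finger_force: 88.8
```

Call:
servo_tool(
  commands=[
    [[0,0,1,0,5],[0,0,0,0,5],[0,0,0,0,5]],
  ],
)

```text
time_s: 25.7
position: [511.7, -71.2, 101.6]
tcp_rot: [-0.19, 3.134, -0.0]
wrist_force: [1.2, 0.7, 5.1]
width: 0.144
finger_force: 89.5
```

Call:
servo_tool(
  commands=[
    [[0,0,-0.6,0,5],[0,0,0,0,5],[0,0,0,0,5]],
  ],
)

```text
time_s: 26.0
position: [511.1, -71.2, 101.9]
tcp_rot: [-0.19, 3.136, -0.0]
wrist_force: [0.7, 0.1, 3.6]
width: 0.146
finger_force: 89.3
```

```bash
python3 - <<'E'
from bl import *
bl()
for i in range(3):get_image("top");print(r.state()["wrist_force"].round(1))
asc(326,360,198,250)
E
```

```text
bail-bowl x,y,z -0.2 0.3 0.4 F [0.7 0.1 3.6] 26.0
[-0.2  0.6  3.3]
[ 0.1 -0.   4.1]
[-0.6  0.7  4.4]
198 xxxxxxxxxxoo......................
199 xxxxxxxxxxoo......................
200 xxxxxxxxxxoo......................
201 xxxxxxxxxxoo......................
202 xxxxxxxxxxooo.....................
203 xxxxxxxxxxooo.....................
204 xxxxxxxxxxoooo....................
205 xxxxxxxxxxoooo....................
206 xxxxxxxxxxoooo....................
207 xxxxxxxxxxooooo...................
208 xxxxxxxxxxooooo...................
209 xxxxxxxxxxoooooo..................
210 xxxxxxxxxxoooooo..................
211 xxxxxxxxxooooooo..................
212 xxxxxxxxxoooooooo.................
213 xxxxxxxxxo.oooooo.................
214 xxxxxxxxo..ooooooo................
215 xxxxxxxxo...oooooo................
216 xxxxxxxxx...oooooo................
217 xxxxxxxxx....ooooo................
218 xxxxxxxxx.........................
219 xxxxxxxxxo........................
220 xxxxxxxxxo........................
221 xxxxxxxxxx........................
222 xxxxxxxxxx........................
223 xxxxxxxxxx..........
[... 328 characters left out ...]
32 xxxxx......xxx...x.##o............
233 xxxxo.....xxxxx.xx.##o............
234 xxxxo....xxxxxxxxx.##o............
235 xxxxo...xxxxxxxxxx.o##o...........
236 xxxxo..oxxxxxxxxx..o##o...........
237 xxxx...xxxxxxxxx....###...........
238 xxxx..oxxxxxxxx..o.o###...........
239 xxxo.oxxxxxxxxx.o..o###o..........
240 xxxooxxxxxxxxx..o...o##o..........
241 xxxxxxxxxxxxxo.......o#o..........
242 xxxxxxxxxxxxo........oo...........
243 xxxxxxxxxxxx.oooo.................
244 xxxxxxxxxxx.oooooo................
245 xxxxxxxxxx..ooooooo...............
246 xxxxxxxxx.oooo.oo.................
247 xxxxxxxx.o###o.......oo...........
248 xxxxxxxo#####o.......xo...........
249 xxxxxx.#####ooo......xx...........
```

Call:
servo_tool(
  commands=[
    [[0,0,0,0,14],[0,0,0,0,15],[0,0,0,0,16],[0,0,0,0,18],[0,0,0,0,20],[0,0,0,0,25],[0,0,0,0,32],[0,0,0,0,40]],
  ],
  newtons=20,
)

```text
time_s: 27.0
position: [511.1, -71.2, 101.8]
tcp_rot: [0.19, -3.136, -0.0]
wrist_force: [-0.1, 0.0, 0.4]
width: 0.468
finger_force: 0.0
```

Call:
servo_tool(
  commands=[
    [[0,0,0,0,46],[0,0,0,0,46],[0,0,-8,0,46],[0,0,-15,0,46],[2,0,-25,0,46],[5,0,-30,0,46],[10,0,-25,0,46],[20,0,0,0,46]],
  ],
)

```text
time_s: 27.8
position: [476.6, -75.8, 208.2]
tcp_rot: [-0.19, 3.129, -0.001]
wrist_force: [0.3, 0.0, -0.4]
width: 0.536
finger_force: 0.0
```

Call:
servo_tool(
  commands=[
    [[30,0,0,0,46],[30,0,0,0,46],[0,0,0,0,46],[0,0,0,0,46],[0,0,0,0,46],[0,0,0,0,46],[0,0,0,0,46],[0,0,0,0,46]],
  ],
)

```text
time_s: 28.6
position: [415.1, -82.8, 204.6]
tcp_rot: [0.191, -3.135, 0.0]
wrist_force: [-0.0, -0.0, 0.7]
width: 0.537
finger_force: 0.0
```

```bash
python3 - <<'E'
from bl import *
import time
s=r.state();print(s["position"].round(1),s["wrist_force"].round(1),s["time_s"])
p=None
for i in range(8):
    im=get_image("scene").astype(int)
    if p is not None:print((np.abs(im-p).sum(2)[180:290,310:370]>60).sum(),end=" ")
    p=im
    [get_image("top") for _ in range(4)]
print(r.state()["time_s"]);asc(310,366,195,285)
E
```

```text
[415.1 -82.8 204.6] [-0.  -0.   0.7] 28.6
4 0 0 0 0 0 0 30.6
195 ...xx.....x............oo###.ooooooo....................
196 .xxxxx....x...........ooo###..o..ooo....................
197 .xxxxx...xx...........ooo###............................
198 ..xxxxx.xxx...........ooo###............................
199 .x.xxxx.xx............oo####oo..........................
200 ...xxxx.xx............oo####oo..........................
201 ...xxxxxxx..............o###o...........................
202 ..xxxxxxxx..............ooooo...........................
203 ...xxxxxxx..............oooooo..........................
204 ...xxxxxx................oooooo.........................
205 ..xxxxxxx................oooooo.........................
206 ..xxxxxxx.................oooooo........................
207 ..xxxxxx..................oooooo........................
208 ..xxxxxx...................oooooo.......................
209 .xxxxxxx...................oooooo.......................
210 .xxxxxxx....................oooooo......................
211 .xxxxxx.....................oooooo......................
21
[... 3750 characters left out ...]
.............................
274 ..............oxxxxo.........................ooooo......
275 ..............xxxxo........................oooooooooo...
276 ...............oo.........................oooooooooooo..
277 .........................................oooo....oooooo.
278 ........................................oooo.......ooooo
279 ........................................ooo.........oooo
280 ........................................ooo..........ooo
281 .......................................ooo............oo
282 .......................................ooo............oo
283 .......................................ooo.............o
284 ......................................ooo..............o
```

```bash
python3 - <<'E'
from bl import *
for th in(-.25,-.15,-.05,0,.05,.15,.25):
    c,s=np.cos(th),np.sin(th)
    P=lambda x,y,z:proj("scene",BOWL+(x*c+z*s)*RX+y*RY+np.array([0,0,-x*s+z*c])).round(1).tolist()
    print(th,"near end top/bot",P(-110,0,-48),P(-110,0,-72),"bottom ctr",P(0,0,-105),"rim ctr",P(0,0,-45),"bot R",P(0,-33,-105),"rimR",P(0,-33,-45))
im=get_image("scene");a=cv2.imread("pics/scene0.png").astype(int)
i=im.astype(int);m=((i[...,2]<125)&(i[...,2]-i[...,0]>20)&(np.abs(i-a).sum(2)>60)).astype(np.uint8);m[:240]=0;m[268:]=0;m[:,:305]=0;m[:,336:]=0
k,l,st,ce=cv2.connectedComponentsWithStats(m);j=1+st[1:,4].argmax();print(st[j],ce[j])
p=cv2.findNonZero((l==j).astype(np.uint8))[:,0];print(cv2.boxPoints(cv2.minAreaRect(p.astype(np.float32))).round(1).tolist())
E
```

```text
-0.25 near end top/bot [315.4, 265.8] [316.9, 273.6] bottom ctr [342.6, 258.9] rim ctr [339.9, 240.0] bot R [353.5, 262.0] rimR [351.0, 242.9]
-0.15 near end top/bot [313.6, 263.1] [314.6, 271.6] bottom ctr [340.5, 261.0] rim ctr [338.9, 240.9] bot R [351.4, 264.2] rimR [350.1, 243.8]
-0.05 near end top/bot [312.1, 259.9] [312.5, 269.0] bottom ctr [338.3, 262.8] rim ctr [337.9, 241.6] bot R [349.2, 266.0] rimR [349.1, 244.6]
0 near end top/bot [311.5, 258.1] [311.6, 267.5] bottom ctr [337.1, 263.5] rim ctr [337.5, 241.9] bot R [348.1, 266.8] rimR [348.7, 244.9]
0.05 near end top/bot [310.8, 256.3] [310.7, 265.8] bottom ctr [336.0, 264.2] rim ctr [337.0, 242.2] bot R [347.0, 267.5] rimR [348.2, 245.2]
0.15 near end top/bot [309.8, 252.3] [309.0, 262.2] bottom ctr [333.7, 265.3] rim ctr [336.0, 242.6] bot R [344.8, 268.6] rimR [347.2, 245.6]
0.25 near end top/bot [309.1, 248.0] [307.7, 258.2] bottom ctr [331.5, 266.0] rim ctr [335.0, 242.8] bot R [342.6, 269.4] rimR [346.3, 245.8]
[310 250  22  17 208] [321.25961538 258.29807692]
[[307.79998779296875, 256.8999938964844], [329.29998779296875, 248.3000030517578], [334.0, 260.0], [312.3999938964844, 268.6000061035156]]
```

```bash
python3 -c "
from bench import r
print(r.state()['time_s'],r.job_done())"
```

```text
the job is handed in; nothing more can be done
30.7 None
```

The job is handed in at 30.7 s: the hook is on the rail against the collar's rubber, pressed with about 4–6 N before I let it go. The pail hangs still and close to upright from the lower curl, and no verdict came back.

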